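Set the tray stop in the hidden slot of the spray-bench rail

TASK

Take the steel tray stop off its parking step and put its toe under the overhanging roof of the aluminium rail, tooth set down slowly on the bed, at the right-hand end (as seen from the robot), next to the end bracket. Keeping it in light contact, never pressing or jamming it against the rail harder than 40 N, drag it to the left along the rail until its tooth drops into the slot hidden under the roof. Leave it there standing upright with its foot flat on the bed, let go of it, and leave the other things on the bench where they are.

Things in the scene. Friction and masses are not known exactly. Their poses are not given: they have to be found in the camera images.
- stop_grip (a point): Tray stop, loose, plain steel, 0.25 to 0.46 kg: upright square post 24 x 24 mm, top 90 mm above the sole, on a foot 8 mm thick, 24 mm wide, running from 16 mm behind the post's axis to 38 mm ahead (+x, the toe). This point: on the post's axis, 66 mm above the sole, where to grip it from above. x = towards the toe, z = up. It starts with its sole on the parking step, toe hanging over the edge
- stop_toe (a point): Centre of the underside of the square tooth that sticks down 8 mm below the stop's sole, under the toe: 32 mm ahead (+x) of the post's axis; the tooth is 11 mm wide along y and reaches from 26 to 38 mm ahead of the post's axis along x. Same axes as stop_grip. Steel on hard metal: even a slow touch gives a short spike, some 20 N at 5 mm/s and 30 N at 8 mm/s
- rail: Fixed aluminium rail, 360 mm long (y), 92 mm deep (x), hard and unyielding; origin at the centre of its underside on the table; x = away from the robot, into the rail, y = along it to the robot's left, z = up. Level bed, top at z = 20 mm, from x = -48 mm to the back wall's inner face at x = 32 mm. Grey end brackets, 54 mm high, close it beyond y = -110 and y = +110 mm
- rail_lip (a point): Middle of the lower front edge of the rail's roof plate, at x = 4, y = 0, z = 41 mm of the rail, same axes. The roof (underside z = 41, top z = 51 mm) overhangs the bed from here to the back wall. With the tooth riding on the bed the foot has 5 mm of play under the roof. The stop goes in with its x along the rail's x and its post in front of the lip (post axis at about x = -13 mm of the rail)
- rail_bed (a point): Point on the bed's top at x = 18, y = 0, z = 20 mm of the rail, under the roof. Here, under the roof only, one slot 16 mm wide (y) and 12 mm deep crosses the bed from x = 4 mm to the wall: out of sight, its y different every time, its middle from -55 to +55 mm. It takes the tooth with 2.5 mm to spare each side; the stop then drops 8 mm until its sole is flat on the bed and stands by itself
- park: Parking step, fixed black plastic block 62 x 62 mm, 25 mm high; origin at the centre of its underside; the stop stands on it with the stop's x along the step's x
- fibre_tray: bystander: shallow moulded-fibre tray 110 x 162 mm, 24 mm high, lying loose between robot and rail; origin at the centre of its underside
- can_mid (a point): bystander: closed steel can, 70 mm across, 100 mm high; this point is half-way up
- mix_cup_mid (a point): bystander: white open mixing cup, 72 mm across, 85 mm high; this point is half-way up
- jar_mid (a point): bystander: amber glass jar, 60 mm across, 80 mm high; this point is half-way up, behind the rail
- gun_cup_mid (a point): bystander: aluminium spray-gun cup, 76 mm across, 105 mm high; this point is half-way up, behind the rail
- riser: bystander: fixed empty black plastic step 50 x 62 mm, 25 mm high; origin at the centre of its underside
- washer: bystander: dark steel ring 48 mm across, 8 mm high, lying behind the rail; origin at the centre of its underside
- spatula_grip (a point): bystander: spatula lying on the bench at the left; this point is on its handle
- wrench_grip (a point): bystander: wrench lying on the bench at the right; this point is on its handle
There are look-alikes about, which are no part of the job. Of the things shaped like the part that bears stop_grip, the bare steel one is meant.

How it is judged (in metres and radians):
On the way:
1. the tooth rests on the bed under the roof, within 50 mm of the right-hand end bracket (x of stop_toe in the frame of rail above 0.007 m and y of stop_toe in the frame of rail below -0.068 m and z of stop_toe in the frame of rail between 0.017 and 0.0225 m and contact force between stop and rail above 0.5 N), for 0.1 s.
At the end, for the whole second after the job is handed in: The tray stop stands at rest by itself, upright within 0.06 rad, its tooth under the roof and sunk in the hidden slot (underside of the tooth at most 14.5 mm above the rail's origin; 12 mm is fully home), between the end brackets (z of stop_toe in the frame of rail between 0.006 and 0.0145 m and x of stop_toe in the frame of rail between 0.007 and 0.034 m and y of stop_toe in the frame of rail between -0.08 and 0.08 m and angle between stop_toe's own z axis and vertical below 0.06 rad and linear speed of stop below 0.02 m/s); the robot touches nothing.
It fails at once if the stop presses on the rail with more than 40 N (contact force between stop and rail above 40 N).
It fails at once if a bystander is moved more than 20 mm (distance of any of fibre_tray, can_mid, mix_cup_mid, jar_mid, gun_cup_mid, washer, spatula_grip, wrench_grip from where it was at the start of the episode above 0.02 m).
It also fails if it takes over 54 s, if anything falls off the work surface, if the arm or the gripper's body presses on something with over 40 N, if the wrist force passes 120 N, or if a joint passes its speed limit or range.

ROBOT

A 6-joint arm with a two-finger parallel gripper is mounted at the origin on the work surface. World frame = base frame: x ahead of the robot, y to its left, z up, the work surface at z = 0. Lengths are in m, angles in degrees, forces in N, time in s.
With the tool pointing down it reaches from about 0.425 to 0.95 m from the base axis. Payload 14.7 kg.
Tool frame: the origin (TCP) lies between the finger pads; the fingertips stand 19 mm ahead of it and the grasp point (between the pads) is the TCP; z points along the fingers, y is the line along which they close (so a half turn about z gives the same grasp; the last joint's range is limited). The gripper opens to 85 mm and grips with 20 to 120 N. Pads are 22 mm wide; open, the fingers measure 114 mm over their backs; the gripper's body (76 mm by 85 mm) begins 54 mm behind the grasp point. The pads swing forward as they close: fully open they stand 13 mm farther back than shut.
Start: joints at [63.908, 27.513, 91.461, -0, 61.026, -2.67], TCP at [0.258, 0.596, 0.223] pointing down, gripper open.
Joint ranges: [-157.49, 157.49], [-46.99, 117.5], [13.45, 153.17], [-89.5, 269.5], [5.16, 153.95], [-167.48, 167.48]. Speed limits (degrees/s): [108.29, 108.29, 136.94, 172.46, 172.46, 172.46].

INTERFACE

Orientations are given as a 3x3 rotation matrix whose columns are the frame's x, y, z axes.
In Python, from workcell import monitor, viewer, env gives the robot as it stands. The module is installed in compiled form; this text tells all that it offers.
- The arm moves only by the tool play_rows, never from a script. Its argument "moves" is a list of rows, each an object with "hand": the finger opening in mm, from 0 to 85.4; "travel": the shift along the tool's x, y, z scaled (see below), a list of three; "roll": the turn about the tool's z scaled (see below). A call has exactly 5 rows; each row is the pose to reach, as a shift and turn from the pose commanded when the call began, along the tool's axes at that moment; what a row does not reach only later rows make up. The controller multiplies each number of a shift by 750 mm and each number of a turn by 2 rad. A row lasts 1/12 s, in which the tool goes at most 41.7 mm and 7.16 degrees, less where a joint would pass 70% of its speed; a pose out of reach is approached as far as the arm can. A call with a number of a shift or a turn outside -1 to 1 is refused whole. A call with a gripper value outside its range is refused whole. The fingers move at their own pace and stop on an object; the grip force is fixed at half the most. Time passes only in rows, so rows that repeat a pose let the fingers close, or fill a call up. It gives the time, the measured TCP pose, the force, the opening and the grip force at its end, in the units of the state.
- monitor.get_obs(): the state, without advancing time (a new reading comes with each control period).
- viewer.capture(name): name is "side" or "top"; returns a dict with "pixels" (420x560x3 uint8, red, green, blue), "range_z" (420x560 float32, m along the optical axis (not along the pixel's ray), 0 where there is no reading), "fx", "fy", "cx", "cy" (pixels), "k1" (the pictures are not rectified: a ray, as slopes to the right and down, at radius r is drawn at 1 + k1 r^2 times it, then the intrinsics apply), "camera_from_world" (4x4, takes a point from world to camera coordinates). Camera axes: x right, y down, z forward; pixel columns grow to the right and rows downward; lengths in m; the calibration is good to about 2 mm. A picture is of the moment at which its call begins.
- env.hand_in(): hands the job in; it is judged then, once.
The state is a dict: "time": time; "qpos": joint angles; "qvel": joint speeds; "effort": joint torques, N m; "ee_pos": TCP position; "tcp_rot": TCP orientation; "wrist_force": force on the tool from outside, world axes, zero at the start; "moment": the same for the moment, N m; "grip_width": finger opening in m; "grasp_force": force on a finger pad.
Only numpy, scipy, OpenCV 4.12 (cv2) and the standard library are available. Lean on these libraries where they do the work, as an engineer would, in place of code of your own. Each camera call takes 0.05 s, during which the arm holds its last target. There are 200 camera calls.

## Working session

There is one attempt and no reset: what is moved stays moved. The work goes in short steps, Python scripts to look and compute and a tool call to move; the robot and the scene stay as the last step left them, time stands still between calls to the robot, and variables do not carry over. Pictures are saved under pics/ and viewed, at most 10 in all, crops included, and the job is handed in when it is done.

Besides the shell and the picture viewer there is one more tool, called after ">>>" as name([rows], argument=value, ...), one row to a line, values as JSON. play_rows: Moves the arm, as the interface text tells. Its arguments: {"type":"object","properties":{"moves":{"type":"array"}},"required":["moves"]}

```bash
mkdir -p pics; cat > h.py <<'E'
import numpy as np, cv2
from workcell import monitor, viewer, env
def cap(n,f):
    d=viewer.capture(n); np.savez(f'{f}.npz',**d); cv2.imwrite(f'pics/{f}.png',d['pixels'][:,:,::-1]); return d
def world(d):
    # HxWx3 map of world points
    K=np.array([[d['fx'],0,d['cx']],[0,d['fy'],d['cy']],[0,0,1.]])
    h,w=d['range_z'].shape
    u,v=np.meshgrid(np.arange(w),np.arange(h))
    p=np.stack([u,v],-1).reshape(-1,1,2).astype(float)
    n=cv2.undistortPoints(p,K,np.array([float(d['k1']),0,0,0])).reshape(h,w,2)
    z=d['range_z'].astype(float); z=np.where(z>0,z,np.nan)
    c=np.stack([n[...,0]*z,n[...,1]*z,z,np.ones_like(z)],-1)
    return (c@np.linalg.inv(d['camera_from_world']).T)[...,:3]
E
python3 - <<'E'
from h import *
for n in('side','top'):
    d=cap(n,n+'0'); print(n,np.linalg.inv(d['camera_from_world']).round(3).tolist(),d['fx'],d['k1'])
print(monitor.get_obs())
E
```

```text
side [[-0.997, -0.028, 0.069, 0.351], [-0.073, 0.523, -0.849, 1.263], [-0.012, -0.852, -0.524, 0.863], [0.0, 0.0, 0.0, 1.0]] 501.3957127976069 -0.14653990788077303
top [[-0.008, -0.982, 0.188, 0.173], [-1.0, 0.008, 0.0, 0.019], [-0.002, -0.188, -0.982, 1.471], [0.0, 0.0, 0.0, 1.0]] 527.0154324528506 -0.19747332352673932
{'time': 0.1, 'qpos': array([ 6.39094111e+01,  2.75467132e+01,  9.14891960e+01, -7.93622698e-04,
        6.10239679e+01, -2.67034824e+00]), 'qvel': array([-0.01377493, -0.1156106 , -0.1378914 ,  0.1062561 , -0.04630958,
        0.01715897]), 'effort': array([ 4.10917510e-04, -9.52255869e+01, -4.31035995e+01, -7.16828299e-05,
        5.25117459e-03, -1.26597229e-05]), 'ee_pos': array([0.25819003, 0.59613641, 0.22283759]), 'tcp_rot': array([[-9.17616931e-01,  3.97465679e-01, -4.48723261e-04],
       [ 3.97465931e-01,  9.17616446e-01, -9.43891792e-04],
       [ 3.65912520e-05, -1.04448330e-03, -9.99999454e-01]]), 'wrist_force': array([ 0.43781853, -0.05978927, -0.92584175]), 'moment': array([-0.04830435,  0.02649575,  0.0089175 ]), 'grasp_force': 0.0, 'grip_width': 0.08528010596429163}
```

View pics/side0.png

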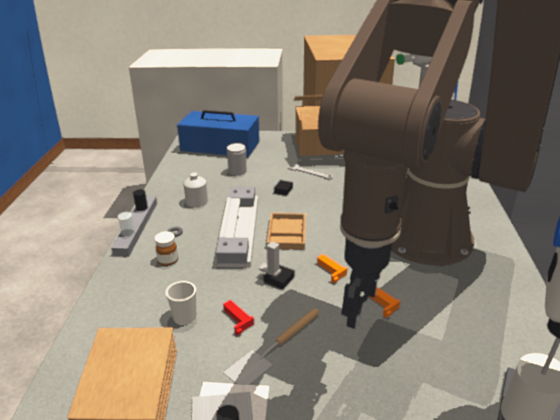

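View pics/top0.png

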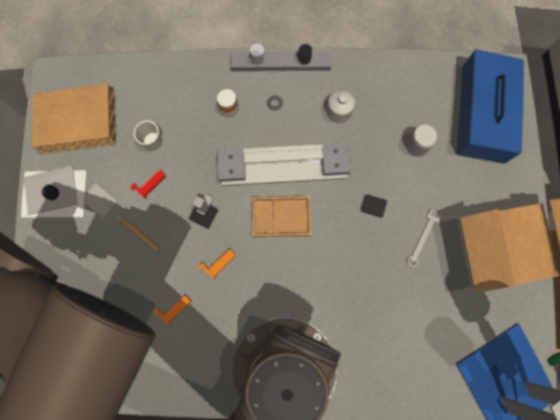

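The top view shows the stop on its black step at about (203,207), and the rail spans (218..350, 145..185). In the side view the stop is at (273,260), with the rail at about (238,225). Next I'll measure both with the depth image.

```bash
python3 - <<'E'
from h import *
d=dict(np.load('top0.npz')); P=world(d); s=dict(np.load('side0.npz')); Q=world(s)
def comp(P,name,box,zlo,zhi):
    x0,x1,y0,y1=box
    m=(P[...,0]>x0)&(P[...,0]<x1)&(P[...,1]>y0)&(P[...,1]<y1)&(P[...,2]>zlo)&(P[...,2]<zhi)
    p=P[m]
    if len(p)<4: print(name,len(p));return
    r=cv2.minAreaRect((p[:,:2]*1000).astype(np.float32))
    print(name,len(p),'c',np.round(r[0],1),'size',np.round(r[1],1),'ang',round(r[2],1),'z',np.median(p[:,2]).round(4),'mean',p[:,:2].mean(0).round(4))
print(P[205,203],P[220,203],P[160,283],P[178,283],P[163,230],P[160,336])
S=P[207,203]; b=(S[0]-.08,S[0]+.08,S[1]-.08,S[1]+.08)
for n,A in(('top',P),('side',Q)):
    comp(A,n+' step',b,.012,.034); comp(A,n+' post',b,.045,.13); comp(A,n+' posttop',b,.106,.13)
R=P[160,283]; b=(R[0]-.12,R[0]+.1,R[1]-.25,R[1]+.25)
for n,A in(('top',P),('side',Q)):
    comp(A,n+' rail',b,.012,.07); comp(A,n+' bed',b,.012,.03);comp(A,n+' roof',b,.044,.0525);
    for sg in(1,-1): comp(A,n+' br%d'%sg,(b[0],b[1],*sorted((R[1]+sg*.105,R[1]+sg*.25))),.045,.07)
i=cv2.resize(d['pixels'][130:235,180:360,::-1],None,fx=4.4,fy=4.4,interpolation=cv2.INTER_CUBIC)
j=cv2.resize(s['pixels'][180:290,200:320,::-1],None,fx=5,fy=5,interpolation=cv2.INTER_CUBIC)
cv2.imwrite('pics/tc.png',i);cv2.imwrite('pics/sc.png',j)
E
```

```text
[0.44246659 0.21485707 0.09340952] [0.41326159 0.22391028 0.0243806 ] [ 0.57842505 -0.0009755   0.04644708] [ 0.53148867 -0.00070797  0.02596226] [0.56721876 0.14652846 0.06034289] [ 0.57429605 -0.14866861  0.0579203 ]
top step 443 c [468.9 204.5] size [ 63.1 149.1] ang 61.0 z 0.0248 mean [0.4328 0.2198]
top post 149 c [446.9 224.8] size [25.3 24.4] ang 58.8 z 0.1114 mean [0.4446 0.223 ]
top posttop 88 c [447.3 225.3] size [24.  24.3] ang 58.8 z 0.114 mean [0.4473 0.2252]
side step 434 c [470.2 206.3] size [ 71.5 150.3] ang 61.8 z 0.0257 mean [0.4357 0.2334]
side post 313 c [448.7 226.9] size [28.3 27.4] ang 58.4 z 0.0881 mean [0.4482 0.232 ]
side posttop 82 c [449.5 226.8] size [28.4 26.1] ang 61.6 z 0.1133 mean [0.4486 0.2286]
top rail 4894 c [543.2 -13.7] size [169.2 474.3] ang 0.0 z 0.0477 mean [ 0.5639 -0.001 ]
top bed 2050 c [524.3 -16.2] size [131.3 469.3] ang 0.0 z 0.0197 mean [ 0.5406 -0.0073]
top roof 1343 c [576.5  -1.4] size [ 88.  369.2] ang 2.9 z 0.05 mean [5.856e-01 5.000e-04]
top br1 814 c [568.  143.1] size [86.9 79.6] ang 3.0 z 0.0536 mean [0.5677 0.1439]
top br-1 787 c [ 583.  -146.8] size [86.  78.3] ang 3.2 z 0.0535 mean [ 0.583  -0.1472]
side rail 2728 c [5.415e+02 2.000e-01] size [167.  495.1] ang 0.4 z 0.046 mean [0.5594 0.0305]
side bed 1082 c [ 5.321e+02 -5.000e-01] size [495.  146.9] ang 89.8 z 0.0199 mean [0.5367 0.0139]
side roof 739 c [568.1  30.4] size [131.8 438.2] ang 11.6 z 0.0503 mean [0.5845 0.0133]
side br1 536 c [529.9 158.7] size [ 98.  182.7] ang 71.0 z 0.054 mean [0.5638 0.1542]
side br-1 334 c [ 583.  -146.8] size [85.3 80.6] ang 3.6 z 0.0529 mean [ 0.5816 -0.1423]
```

View pics/tc.png

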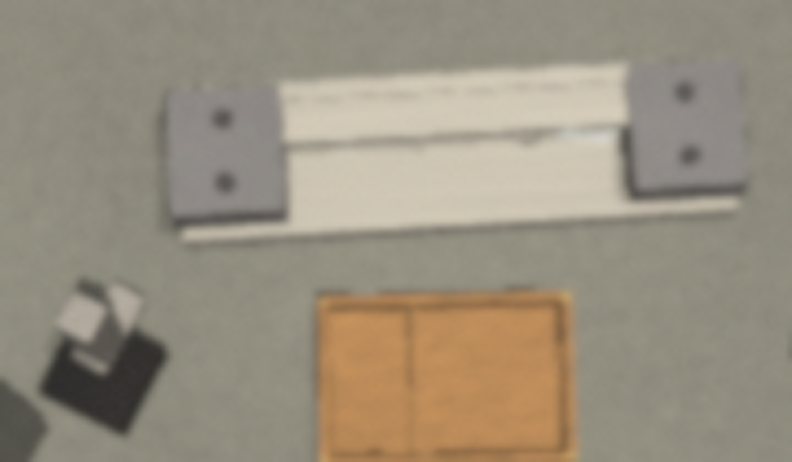

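View pics/sc.png

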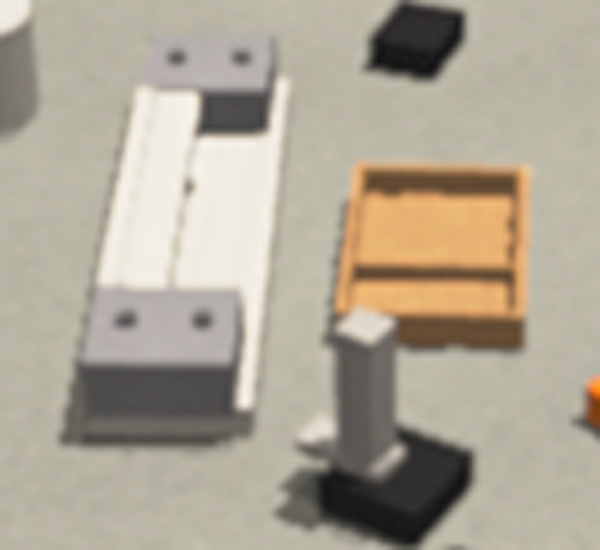

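Post top is at about (0.448, 0.226, 0.114), with the toe at a yaw of about −30° and the rail yaw about +3°. Next I'll fit the rail edges and work out the first move.

```bash
python3 - <<'E'
from h import *
P=world(dict(np.load('top0.npz'))); Q=world(dict(np.load('side0.npz')))
c=np.array([.5755,-.0018]); yx=np.arctan2(.015,.290)
ex=np.array([np.cos(yx),np.sin(yx)]); ey=np.array([-ex[1],ex[0]])
for n,A in(('top',P),('side',Q)):
    a=(A[...,:2]-c)@ex; b=(A[...,:2]-c)@ey; z=A[...,2]
    for lo,hi in((-.09,-.03),(-.03,.03),(.03,.09)):
        m=(b>lo)&(b<hi)&(abs(a)<.09)
        bed=a[m&(z>.015)&(z<.026)]; roof=a[m&(z>.046)&(z<.056)]
        print(n,lo,'bed',np.percentile(bed,[1,99]).round(4),'roof',np.percentile(roof,[1,99]).round(4),
              'z',np.median(z[m&(z>.015)&(z<.026)]).round(4),np.median(z[m&(z>.046)&(z<.056)]).round(4))
    m=(abs(a)<.03)&(z>.0515)&(z<.058)
    for s in(1,-1): print('br',s,np.percentile(b[m&(b*s>.09)&(b*s<.2)],[1,99]).round(4))
print('yaw',np.degrees(yx))
E
```

```text
top -0.09 bed [-0.0504  0.0082] roof [0.0016 0.0424] z 0.0198 0.0506
top -0.03 bed [-0.0507  0.0077] roof [0.0016 0.0419] z 0.0196 0.0508
top 0.03 bed [-0.0508  0.0073] roof [0.0013 0.0426] z 0.0196 0.051
br 1 [0.0946 0.1836]
br -1 [-0.1826 -0.0917]
side -0.09 bed [-0.0493  0.0066] roof [0.0026 0.0419] z 0.0193 0.0506
side -0.03 bed [-0.0495  0.0064] roof [0.0022 0.0422] z 0.0194 0.0504
side 0.03 bed [-0.0493  0.0061] roof [0.0026 0.0425] z 0.019 0.0505
br 1 [0.1037 0.1863]
br -1 [-0.1825 -0.1038]
yaw 2.96093613416375
```

>>> play_rows([
  {"hand":85,"travel":[-0.043,-0.035,0],"roll":0},
  {"hand":85,"travel":[-0.086,-0.07,0],"roll":0},
  {"hand":85,"travel":[-0.129,-0.106,0],"roll":0},
  {"hand":85,"travel":[-0.171,-0.141,0],"roll":0},
  {"hand":85,"travel":[-0.214,-0.176,0],"roll":0},
])

```text
time: 0.52
ee_pos: [0.3533, 0.4096, 0.2231]
tcp_rot: [[-0.918, 0.397, -0.0], [0.397, 0.918, -0.0], [0.0, -0.0, -1.0]]
wrist_force: [1.3, 0.9, -0.5]
grip_width: 0.085
grasp_force: 0.0
```

>>> play_rows([
  {"hand":85,"travel":[-0.043,-0.035,0],"roll":0.02},
  {"hand":85,"travel":[-0.086,-0.07,0],"roll":0.04},
  {"hand":85,"travel":[-0.129,-0.106,0],"roll":0.062},
  {"hand":85,"travel":[-0.171,-0.141,0],"roll":0.062},
  {"hand":85,"travel":[-0.2142,-0.1763,0],"roll":0.062},
])

```text
time: 0.93
ee_pos: [0.4482, 0.2245, 0.2233]
tcp_rot: [[-0.861, 0.508, -0.0], [0.508, 0.861, -0.0], [0.0, -0.0, -1.0]]
wrist_force: [0.7, 0.2, -0.3]
grip_width: 0.085
grasp_force: 0.0
```

```bash
cat > st.py <<'E'
from h import *
import sys
o=monitor.get_obs(); print(o['time'],o['ee_pos'].round(4),'toolyang',np.degrees(np.arctan2(o['tcp_rot'][1,1],o['tcp_rot'][0,1])).round(2),o['wrist_force'].round(2),o['moment'].round(2),o['grip_width'].round(4),o['grasp_force'])
if len(sys.argv)>3:
    t=np.array([float(v) for v in sys.argv[1:4]]); print('travel',(o['tcp_rot'].T@(t-o['ee_pos'])/.75).round(4))
E
python3 st.py .448 .226 .091
```

```text
Traceback (most recent call last):
  File "st.py", line 3, in <module>
    o=monitor.get_obs(); print(o['time'],o['ee_pos'].round(4),'toolyang',np.degrees(np.arctan2(o['tcp_rot'][1,1],o['tcp_rot'][0,1])).round(2),o['wrist_force'].round(2),o['moment'].round(2),o['grip_width'].round(4),o['grasp_force'])
                                                                                                                                                                                             ^^^^^^^^^^^^^^^^^^^^^
AttributeError: 'float' object has no attribute 'round'
```

>>> play_rows([
  {"hand":85,"travel":[0.0012,0.0016,0.045],"roll":0},
  {"hand":85,"travel":[0.0012,0.0016,0.095],"roll":0},
  {"hand":85,"travel":[0.0012,0.0016,0.14],"roll":0},
  {"hand":85,"travel":[0.0012,0.0016,0.168],"roll":0},
  {"hand":85,"travel":[0.0012,0.0016,0.1764],"roll":0},
])

```text
time: 1.35
ee_pos: [0.4458, 0.2269, 0.0879]
tcp_rot: [[-0.861, 0.508, -0.005], [0.508, 0.861, -0.002], [0.003, -0.004, -1.0]]
wrist_force: [-1.1, -0.5, -0.6]
grip_width: 0.0852
grasp_force: 0.0
```

>>> play_rows([
  {"hand":60,"travel":[0,0,0],"roll":0},
  {"hand":45,"travel":[0,0,0],"roll":0},
  {"hand":30,"travel":[0,0,0],"roll":0},
  {"hand":22,"travel":[0,0,0],"roll":0},
  {"hand":15,"travel":[0,0,0],"roll":0},
])

```text
time: 1.77
ee_pos: [0.4484, 0.2283, 0.0923]
tcp_rot: [[-0.861, 0.508, 0.002], [0.508, 0.861, 0.001], [-0.001, 0.002, -1.0]]
wrist_force: [-0.5, 0.1, -0.1]
grip_width: 0.0252
grasp_force: 0.2
```

>>> play_rows([
  {"hand":0,"travel":[0,0,0],"roll":0},
  {"hand":0,"travel":[0,0,0],"roll":0},
  {"hand":0,"travel":[0,0,0],"roll":0},
  {"hand":0,"travel":[0,0,0],"roll":0},
  {"hand":0,"travel":[0,0,0],"roll":0},
])

```text
time: 2.18
ee_pos: [0.4483, 0.2281, 0.0924]
tcp_rot: [[-0.861, 0.508, 0.002], [0.508, 0.861, 0.001], [-0.001, 0.001, -1.0]]
wrist_force: [-1.7, -3.1, 15.3]
grip_width: 0.0231
grasp_force: 57.8
```

```bash
sed -i "s/o\['grip_width'\].round(4)/round(o['grip_width'],4)/" st.py; python3 st.py
```

```text
2.1833 [0.4483 0.2281 0.0924] toolyang 59.48 [-1.74 -3.1  15.29] [-0.55  0.44  0.02] 0.0231 57.75357229169458
```

>>> play_rows([
  {"hand":0,"travel":[0,0,-0.008],"roll":0},
  {"hand":0,"travel":[0,0,-0.03],"roll":0},
  {"hand":0,"travel":[0,0,-0.065],"roll":0},
  {"hand":0,"travel":[0,0,-0.1],"roll":0},
  {"hand":0,"travel":[0,0,-0.12],"roll":0},
])

```text
time: 2.6
ee_pos: [0.4485, 0.2284, 0.1841]
tcp_rot: [[-0.861, 0.508, 0.002], [0.508, 0.861, 0.001], [-0.002, 0.002, -1.0]]
wrist_force: [1.3, 0.6, -2.2]
grip_width: 0.0224
grasp_force: 59.3
```

>>> play_rows([
  {"hand":0,"travel":[-0.02,-0.02,0],"roll":-0.05},
  {"hand":0,"travel":[-0.055,-0.053,0],"roll":-0.11},
  {"hand":0,"travel":[-0.09,-0.087,0],"roll":-0.17},
  {"hand":0,"travel":[-0.125,-0.121,0],"roll":-0.23},
  {"hand":0,"travel":[-0.16,-0.155,0],"roll":-0.2923},
])

```text
time: 3.02
ee_pos: [0.4901, 0.0744, 0.1819]
tcp_rot: [[-1.0, 0.001, 0.001], [0.001, 1.0, 0.0], [-0.001, 0.0, -1.0]]
wrist_force: [0.1, -0.2, -1.9]
grip_width: 0.0226
grasp_force: 59.2
```

```bash
python3 st.py .5324 -.0789 .174
```

```text
3.0167 [0.4901 0.0744 0.1819] toolyang 89.95 [ 0.07 -0.24 -1.86] [-0.03 -0.06  0.03] 0.0226 59.19527139980346
travel [-0.0566 -0.2043  0.0105]
```

>>> play_rows([
  {"hand":0,"travel":[-0.012,-0.045,0.002],"roll":0},
  {"hand":0,"travel":[-0.025,-0.09,0.004],"roll":0},
  {"hand":0,"travel":[-0.037,-0.135,0.006],"roll":0},
  {"hand":0,"travel":[-0.05,-0.18,0.008],"roll":0},
  {"hand":0,"travel":[-0.0566,-0.2043,0.0105],"roll":0},
])

```text
time: 3.43
ee_pos: [0.5324, -0.0811, 0.174]
tcp_rot: [[-1.0, 0.008, 0.002], [0.008, 1.0, -0.001], [-0.002, -0.001, -1.0]]
wrist_force: [1.1, -0.6, -2.8]
grip_width: 0.0228
grasp_force: 59.3
```

```bash
python3 - <<'E'
from h import *
d=cap('top','top1'); s=cap('side','side1')
P=world(d);Q=world(s)
for A in(P,Q):
    m=(A[...,0]>.5)&(A[...,0]<.62)&(A[...,1]<-.04)&(A[...,1]>-.12)&(A[...,2]>.08)&(A[...,2]<.13)
    p=A[m];print(len(p))
    if len(p): print(p.min(0).round(4),p.max(0).round(4))
cv2.imwrite('pics/s1.png',cv2.resize(s['pixels'][130:260,190:330,::-1],None,fx=4.5,fy=4.5,interpolation=cv2.INTER_CUBIC))
E
python3 st.py .5324 -.0789 .11
```

```text
0
117
[ 0.5196 -0.0998  0.0968] [ 0.5729 -0.0624  0.1295]
3.5333 [ 0.5322 -0.0808  0.1736] toolyang 89.44 [-0.67  0.79 -2.1 ] [ 0.04 -0.01  0.02] 0.0222 59.33670395985246
travel [-0.0002  0.0026  0.0848]
```

View pics/s1.png

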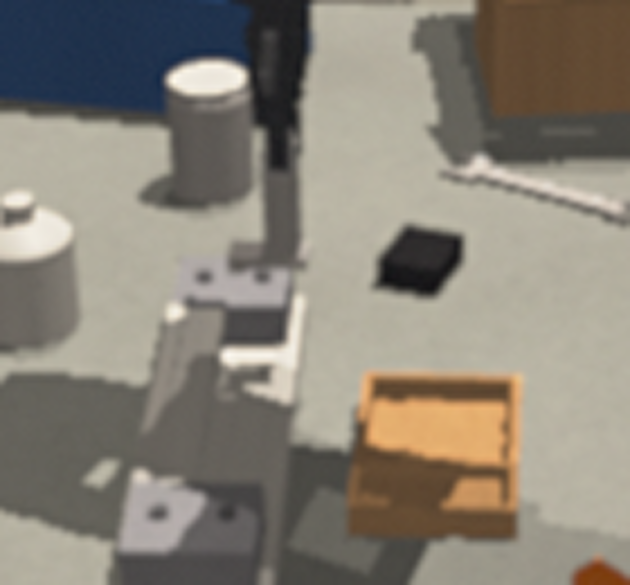

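>>> play_rows([
  {"hand":0,"travel":[-0.0,0.0026,0.01],"roll":-0.01},
  {"hand":0,"travel":[-0.0,0.0026,0.03],"roll":-0.02},
  {"hand":0,"travel":[-0.0,0.0026,0.05],"roll":-0.0307},
  {"hand":0,"travel":[-0.0,0.0026,0.068],"roll":-0.0307},
  {"hand":0,"travel":[-0.0,0.0026,0.076],"roll":-0.0307},
])

```text
time: 3.95
ee_pos: [0.5301, -0.0744, 0.1147]
tcp_rot: [[-0.998, -0.057, -0.002], [-0.057, 0.998, 0.001], [0.002, 0.001, -1.0]]
wrist_force: [-0.2, 0.3, -3.2]
grip_width: 0.0224
grasp_force: 59.3
```

>>> play_rows([
  {"hand":0,"travel":[0,0,0.002],"roll":0},
  {"hand":0,"travel":[0,0,0.006],"roll":0},
  {"hand":0,"travel":[0,0,0.01],"roll":0},
  {"hand":0,"travel":[0,0,0.013],"roll":0},
  {"hand":0,"travel":[0,0,0.014],"roll":0},
])

```text
time: 4.37
ee_pos: [0.5315, -0.0758, 0.1058]
tcp_rot: [[-0.999, -0.055, 0.0], [-0.055, 0.999, -0.0], [-0.0, -0.0, -1.0]]
wrist_force: [-0.4, 0.7, -2.3]
grip_width: 0.0225
grasp_force: 59.3
```

```bash
python3 st.py .5324 -.0789 .0980
```

```text
4.3667 [ 0.5315 -0.0758  0.1058] toolyang 93.13 [-0.44  0.74 -2.3 ] [ 0.06 -0.03 -0.03] 0.0225 59.25516192801297
travel [-0.0009 -0.0041  0.0105]
```

>>> play_rows([
  {"hand":0,"travel":[-0.0009,-0.001,0.002],"roll":0},
  {"hand":0,"travel":[-0.0009,-0.0025,0.005],"roll":0},
  {"hand":0,"travel":[-0.0009,-0.0041,0.008],"roll":0},
  {"hand":0,"travel":[-0.0009,-0.0041,0.0102],"roll":0},
  {"hand":0,"travel":[-0.0009,-0.0041,0.0102],"roll":0},
])

```text
time: 4.78
ee_pos: [0.532, -0.079, 0.0977]
tcp_rot: [[-0.999, -0.054, -0.0], [-0.054, 0.999, 0.0], [0.0, 0.0, -1.0]]
wrist_force: [-0.4, 0.4, -3.0]
grip_width: 0.0229
grasp_force: 59.3
```

```bash
python3 - <<'E'
from h import *
s=cap('side','side2');Q=world(s)
cv2.imwrite('pics/s2.png',cv2.resize(s['pixels'][150:230,200:290,::-1],None,fx=7,fy=7,interpolation=cv2.INTER_CUBIC))
m=(Q[...,0]>.5)&(Q[...,0]<.60)&(Q[...,1]<-.03)&(Q[...,1]>-.10)&(Q[...,2]>.024)&(Q[...,2]<.049)
p=Q[m]; print(len(p)); print(np.percentile(p,[2,50,98],axis=0).round(4))
E
python3 st.py .5637 -.0772 .0980
```

```text
125
[[ 0.5192 -0.0918  0.0269]
 [ 0.553  -0.0687  0.0386]
 [ 0.5977 -0.0349  0.0488]]
4.8333 [ 0.5321 -0.079   0.0979] toolyang 93.11 [ 0.54  0.14 -2.55] [-0.01 -0.01 -0.  ] 0.0221 59.28135946858674
travel [-0.0423  0.0001 -0.0002]
```

View pics/s2.png

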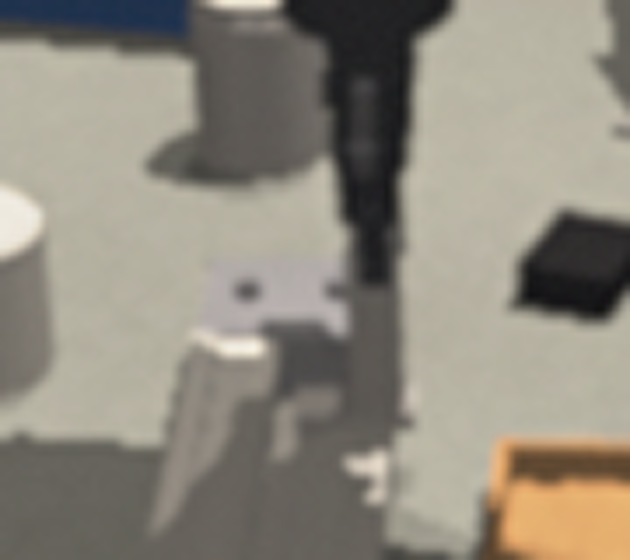

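The stop is upright. Its foot is at about (310,405) in the crop, just in front of the lip at about (275,430), with no contact force. I'll insert it slowly.

>>> play_rows([
  {"hand":0,"travel":[-0.003,0,0],"roll":0},
  {"hand":0,"travel":[-0.006,0,0],"roll":0},
  {"hand":0,"travel":[-0.009,0,0],"roll":0},
  {"hand":0,"travel":[-0.01,0,0],"roll":0},
  {"hand":0,"travel":[-0.011,0,0],"roll":0},
])

```text
time: 5.25
ee_pos: [0.5407, -0.0784, 0.0981]
tcp_rot: [[-0.999, -0.055, 0.0], [-0.055, 0.999, -0.0], [-0.0, -0.0, -1.0]]
wrist_force: [-0.2, 0.3, -2.1]
grip_width: 0.0226
grasp_force: 59.3
```

>>> play_rows([
  {"hand":0,"travel":[-0.0012,0,0],"roll":0},
  {"hand":0,"travel":[-0.0024,0,0],"roll":0},
  {"hand":0,"travel":[-0.0036,0,0],"roll":0},
  {"hand":0,"travel":[-0.0048,0,0],"roll":0},
  {"hand":0,"travel":[-0.006,0,0],"roll":0},
])

```text
time: 5.67
ee_pos: [0.545, -0.0782, 0.0981]
tcp_rot: [[-0.999, -0.055, 0.0], [-0.055, 0.999, -0.0], [-0.0, -0.0, -1.0]]
wrist_force: [0.2, -0.9, -1.9]
grip_width: 0.0226
grasp_force: 59.3
```

>>> play_rows([
  {"hand":0,"travel":[-0.0012,0,0],"roll":0},
  {"hand":0,"travel":[-0.0024,0,0],"roll":0},
  {"hand":0,"travel":[-0.0036,0,0],"roll":0},
  {"hand":0,"travel":[-0.0048,0,0],"roll":0},
  {"hand":0,"travel":[-0.006,0,0],"roll":0},
])

```text
time: 6.08
ee_pos: [0.5496, -0.0779, 0.0981]
tcp_rot: [[-0.999, -0.054, 0.0], [-0.054, 0.999, 0.0], [-0.0, 0.0, -1.0]]
wrist_force: [-0.2, -0.4, -2.1]
grip_width: 0.0227
grasp_force: 59.3
```

```bash
python3 st.py .5637 -.0772 .0980
```

```text
6.0833 [ 0.5496 -0.0779  0.0981] toolyang 93.12 [-0.2  -0.37 -2.1 ] [-0.08  0.02  0.04] 0.0227 59.2798930965364
travel [-0.0189 -0.      0.0001]
```

Clear under the lip, so on to x = −13, then down slowly (≤5 mm/s).

>>> play_rows([
  {"hand":0,"travel":[-0.004,0,0],"roll":0},
  {"hand":0,"travel":[-0.008,0,0],"roll":0},
  {"hand":0,"travel":[-0.012,0,0],"roll":0},
  {"hand":0,"travel":[-0.0155,0,0],"roll":0},
  {"hand":0,"travel":[-0.0185,0,0],"roll":0},
])

```text
time: 6.5
ee_pos: [0.5637, -0.0772, 0.0981]
tcp_rot: [[-0.999, -0.055, 0.0], [-0.055, 0.999, -0.0], [-0.0, -0.0, -1.0]]
wrist_force: [0.1, 0.5, -2.7]
grip_width: 0.0221
grasp_force: 59.3
```

>>> play_rows([
  {"hand":0,"travel":[0,0,0.0004],"roll":0},
  {"hand":0,"travel":[0,0,0.0008],"roll":0},
  {"hand":0,"travel":[0,0,0.0012],"roll":0},
  {"hand":0,"travel":[0,0,0.0016],"roll":0},
  {"hand":0,"travel":[0,0,0.002],"roll":0},
])

```text
time: 6.92
ee_pos: [0.5632, -0.0772, 0.0965]
tcp_rot: [[-0.999, -0.054, -0.0], [-0.054, 0.999, -0.0], [0.0, -0.0, -1.0]]
wrist_force: [1.3, 0.4, -2.8]
grip_width: 0.0226
grasp_force: 59.3
```

>>> play_rows([
  {"hand":0,"travel":[0,0,0.0003],"roll":0},
  {"hand":0,"travel":[0,0,0.0006],"roll":0},
  {"hand":0,"travel":[0,0,0.0009],"roll":0},
  {"hand":0,"travel":[0,0,0.0011],"roll":0},
  {"hand":0,"travel":[0,0,0.0013],"roll":0},
])

```text
time: 7.33
ee_pos: [0.5633, -0.0772, 0.0956]
tcp_rot: [[-0.999, -0.054, -0.0], [-0.054, 0.999, -0.0], [0.0, 0.0, -1.0]]
wrist_force: [0.6, -0.2, -2.6]
grip_width: 0.0224
grasp_force: 59.3
```

>>> play_rows([
  {"hand":0,"travel":[0,0,0.0003],"roll":0},
  {"hand":0,"travel":[0,0,0.0006],"roll":0},
  {"hand":0,"travel":[0,0,0.0008],"roll":0},
  {"hand":0,"travel":[0,0,0.001],"roll":0},
  {"hand":0,"travel":[0,0,0.001],"roll":0},
])

```text
time: 7.75
ee_pos: [0.5632, -0.0773, 0.0953]
tcp_rot: [[-0.999, -0.055, 0.0], [-0.055, 0.999, -0.0], [-0.0, -0.0, -1.0]]
wrist_force: [-4.0, -1.0, 6.4]
grip_width: 0.023
grasp_force: 60.5
```

Contact at about 9 N. Now I'll drag left: the first 12 mm lies before any possible slot position.

>>> play_rows([
  {"hand":0,"travel":[0,0.0013,0],"roll":0},
  {"hand":0,"travel":[0,0.0026,0],"roll":0},
  {"hand":0,"travel":[0,0.004,0],"roll":0},
  {"hand":0,"travel":[0,0.0053,0],"roll":0},
  {"hand":0,"travel":[0,0.0066,0],"roll":0},
])

```text
time: 8.17
ee_pos: [0.5633, -0.0724, 0.095]
tcp_rot: [[-0.999, -0.054, 0.001], [-0.054, 0.999, -0.0], [-0.001, -0.0, -1.0]]
wrist_force: [-0.9, -3.4, 3.2]
grip_width: 0.0225
grasp_force: 60.4
```

>>> play_rows([
  {"hand":0,"travel":[0,0.0016,0],"roll":0},
  {"hand":0,"travel":[0,0.0032,0],"roll":0},
  {"hand":0,"travel":[0,0.0048,0],"roll":0},
  {"hand":0,"travel":[0,0.0064,0],"roll":0},
  {"hand":0,"travel":[0,0.008,0],"roll":0},
])

```text
time: 8.58
ee_pos: [0.5628, -0.0661, 0.0949]
tcp_rot: [[-0.999, -0.055, 0.0], [-0.055, 0.999, -0.0], [-0.0, -0.0, -1.0]]
wrist_force: [1.0, -3.6, 2.4]
grip_width: 0.0228
grasp_force: 60.3
```

>>> play_rows([
  {"hand":0,"travel":[0,0.0013,0.0003],"roll":0},
  {"hand":0,"travel":[0,0.0026,0.0004],"roll":0},
  {"hand":0,"travel":[0,0.004,0.0004],"roll":0},
  {"hand":0,"travel":[0,0.005,0.0004],"roll":0},
  {"hand":0,"travel":[0,0.005,0.0004],"roll":0},
])

```text
time: 9.0
ee_pos: [0.5626, -0.0625, 0.0947]
tcp_rot: [[-0.999, -0.055, 0.0], [-0.055, 0.999, -0.0], [-0.0, -0.0, -1.0]]
wrist_force: [-0.2, -4.3, 5.7]
grip_width: 0.0224
grasp_force: 60.9
```

>>> play_rows([
  {"hand":0,"travel":[0,0.0014,0.0001],"roll":0},
  {"hand":0,"travel":[0,0.0028,0.0002],"roll":0},
  {"hand":0,"travel":[0,0.0042,0.0002],"roll":0},
  {"hand":0,"travel":[0,0.0054,0.0002],"roll":0},
  {"hand":0,"travel":[0,0.0054,0.0002],"roll":0},
])

```text
time: 9.42
ee_pos: [0.5625, -0.0585, 0.0946]
tcp_rot: [[-0.999, -0.055, 0.0], [-0.055, 0.999, -0.0], [-0.0, -0.0, -1.0]]
wrist_force: [0.9, -3.2, 5.3]
grip_width: 0.0221
grasp_force: 60.9
```

>>> play_rows([
  {"hand":0,"travel":[0,0.0014,0.0001],"roll":0},
  {"hand":0,"travel":[0,0.0028,0.0002],"roll":0},
  {"hand":0,"travel":[0,0.0042,0.0002],"roll":0},
  {"hand":0,"travel":[0,0.0054,0.0002],"roll":0},
  {"hand":0,"travel":[0,0.0054,0.0002],"roll":0},
])

```text
time: 9.83
ee_pos: [0.5623, -0.0543, 0.0943]
tcp_rot: [[-0.999, -0.055, 0.0], [-0.055, 0.999, -0.0], [-0.0, -0.0, -1.0]]
wrist_force: [-0.3, -2.7, 5.5]
grip_width: 0.0223
grasp_force: 60.8
```

>>> play_rows([
  {"hand":0,"travel":[-0.0002,0.0014,0],"roll":0},
  {"hand":0,"travel":[-0.0002,0.0028,0],"roll":0},
  {"hand":0,"travel":[-0.0002,0.0042,0],"roll":0},
  {"hand":0,"travel":[-0.0002,0.0054,0],"roll":0},
  {"hand":0,"travel":[-0.0002,0.0054,0],"roll":0},
])

```text
time: 10.25
ee_pos: [0.5619, -0.0501, 0.0942]
tcp_rot: [[-0.999, -0.055, -0.0], [-0.055, 0.999, 0.0], [0.0, 0.0, -1.0]]
wrist_force: [0.9, -3.1, 2.5]
grip_width: 0.0224
grasp_force: 60.3
```

>>> play_rows([
  {"hand":0,"travel":[0,0.0014,0.0001],"roll":0},
  {"hand":0,"travel":[0,0.0028,0.0001],"roll":0},
  {"hand":0,"travel":[0,0.0042,0.0001],"roll":0},
  {"hand":0,"travel":[0,0.0054,0.0001],"roll":0},
  {"hand":0,"travel":[0,0.0054,0.0001],"roll":0},
])

```text
time: 10.67
ee_pos: [0.5613, -0.046, 0.0939]
tcp_rot: [[-0.999, -0.055, -0.001], [-0.055, 0.999, 0.0], [0.001, 0.0, -1.0]]
wrist_force: [-0.0, 0.1, -3.1]
grip_width: 0.0223
grasp_force: 59.3
```

Fz and Fy have both gone to free-air values, so the tooth is probably over the slot. I'll probe downward gently.

>>> play_rows([
  {"hand":0,"travel":[0,0,0.0003],"roll":0},
  {"hand":0,"travel":[0,0,0.0006],"roll":0},
  {"hand":0,"travel":[0,0,0.0009],"roll":0},
  {"hand":0,"travel":[0,0,0.0012],"roll":0},
  {"hand":0,"travel":[0,0,0.0012],"roll":0},
])

```text
time: 11.08
ee_pos: [0.5618, -0.0464, 0.0932]
tcp_rot: [[-0.999, -0.054, -0.0], [-0.054, 0.999, -0.0], [0.0, -0.0, -1.0]]
wrist_force: [-0.4, 0.1, -2.2]
grip_width: 0.0223
grasp_force: 59.3
```

>>> play_rows([
  {"hand":0,"travel":[0,0,0.0005],"roll":0},
  {"hand":0,"travel":[0,0,0.001],"roll":0},
  {"hand":0,"travel":[0,0,0.0015],"roll":0},
  {"hand":0,"travel":[0,0,0.002],"roll":0},
  {"hand":0,"travel":[0,0,0.0025],"roll":0},
])

```text
time: 11.5
ee_pos: [0.5618, -0.0463, 0.0914]
tcp_rot: [[-0.999, -0.055, 0.0], [-0.055, 0.999, 0.0], [-0.0, 0.0, -1.0]]
wrist_force: [0.8, 0.8, -2.5]
grip_width: 0.0225
grasp_force: 59.3
```

>>> play_rows([
  {"hand":0,"travel":[0,0,0.0005],"roll":0},
  {"hand":0,"travel":[0,0,0.001],"roll":0},
  {"hand":0,"travel":[0,0,0.0015],"roll":0},
  {"hand":0,"travel":[0,0,0.002],"roll":0},
  {"hand":0,"travel":[0,0,0.0025],"roll":0},
])

```text
time: 11.92
ee_pos: [0.5618, -0.0464, 0.0895]
tcp_rot: [[-0.999, -0.054, 0.0], [-0.054, 0.999, -0.0], [-0.0, -0.0, -1.0]]
wrist_force: [0.4, -0.5, -2.6]
grip_width: 0.0223
grasp_force: 59.3
```

>>> play_rows([
  {"hand":0,"travel":[0,0,0.0004],"roll":0},
  {"hand":0,"travel":[0,0,0.0008],"roll":0},
  {"hand":0,"travel":[0,0,0.0012],"roll":0},
  {"hand":0,"travel":[0,0,0.0016],"roll":0},
  {"hand":0,"travel":[0,0,0.0018],"roll":0},
])

```text
time: 12.33
ee_pos: [0.5618, -0.0463, 0.0882]
tcp_rot: [[-0.999, -0.054, 0.0], [-0.054, 0.999, -0.0], [-0.0, -0.0, -1.0]]
wrist_force: [-0.4, 0.3, -3.1]
grip_width: 0.0223
grasp_force: 59.3
```

>>> play_rows([
  {"hand":0,"travel":[0,0,0.0003],"roll":0},
  {"hand":0,"travel":[0,0,0.0006],"roll":0},
  {"hand":0,"travel":[0,0,0.0009],"roll":0},
  {"hand":0,"travel":[0,0,0.0009],"roll":0},
  {"hand":0,"travel":[0,0,0.0009],"roll":0},
])

```text
time: 12.75
ee_pos: [0.5618, -0.0464, 0.0876]
tcp_rot: [[-0.999, -0.054, 0.0], [-0.054, 0.999, -0.0], [-0.0, -0.0, -1.0]]
wrist_force: [-0.8, -0.4, 1.3]
grip_width: 0.0227
grasp_force: 59.7
```

>>> play_rows([
  {"hand":24,"travel":[0,0,0],"roll":0},
  {"hand":26,"travel":[0,0,0],"roll":0},
  {"hand":30,"travel":[0,0,0],"roll":0},
  {"hand":36,"travel":[0,0,0],"roll":0},
  {"hand":44,"travel":[0,0,0],"roll":0},
])

```text
time: 13.17
ee_pos: [0.5619, -0.0463, 0.0876]
tcp_rot: [[-0.999, -0.055, 0.0], [-0.055, 0.999, -0.0], [-0.0, -0.0, -1.0]]
wrist_force: [-0.0, 0.1, 0.8]
grip_width: 0.0438
grasp_force: 0.0
```

```bash
python3 - <<'E'
from h import *
s=cap('side','side3')
cv2.imwrite('pics/s3.png',cv2.resize(s['pixels'][150:250,190:300,::-1],None,fx=6,fy=6,interpolation=cv2.INTER_CUBIC))
E
python3 st.py
```

```text
13.2167 [ 0.5618 -0.0463  0.0875] toolyang 93.12 [-0.02 -0.95  1.41] [ 0.04  0.   -0.01] 0.0442 0.0
```

View pics/s3.png

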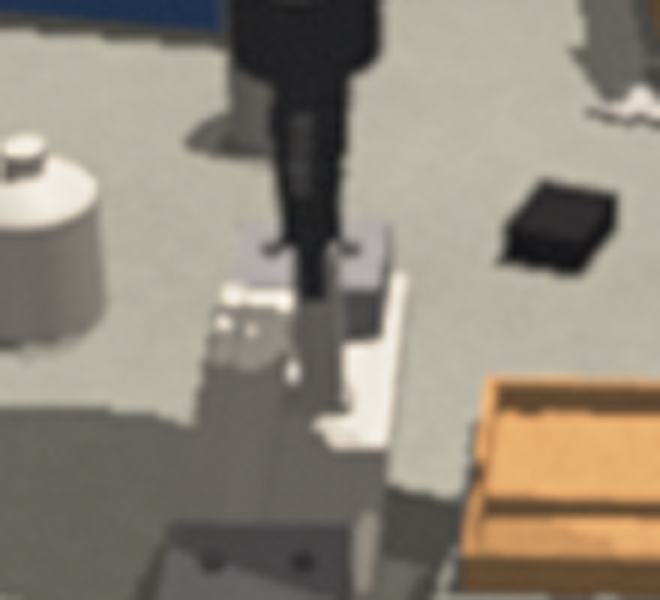

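The stop stands upright at about (320,350) with the fingers clear of it. I'll open wider and retreat upward.

>>> play_rows([
  {"hand":60,"travel":[0,0,0],"roll":0},
  {"hand":70,"travel":[0,0,-0.005],"roll":0},
  {"hand":70,"travel":[0,0,-0.025],"roll":0},
  {"hand":70,"travel":[0,0,-0.06],"roll":0},
  {"hand":70,"travel":[0,0,-0.1],"roll":0},
])

```text
time: 13.63
ee_pos: [0.5607, -0.0462, 0.1625]
tcp_rot: [[-0.999, -0.054, -0.003], [-0.054, 0.999, 0.0], [0.003, 0.001, -1.0]]
wrist_force: [0.9, 0.0, -0.8]
grip_width: 0.0703
grasp_force: 0.0
```

>>> play_rows([
  {"hand":70,"travel":[0.02,0,-0.04],"roll":0},
  {"hand":70,"travel":[0.06,0,-0.06],"roll":0},
  {"hand":70,"travel":[0.1,0,-0.08],"roll":0},
  {"hand":70,"travel":[0.12,0,-0.09],"roll":0},
  {"hand":70,"travel":[0.12,0,-0.09],"roll":0},
])

```text
time: 14.05
ee_pos: [0.4695, -0.0513, 0.2319]
tcp_rot: [[-0.999, -0.054, 0.001], [-0.054, 0.999, -0.0], [-0.001, -0.0, -1.0]]
wrist_force: [0.8, 1.1, -0.1]
grip_width: 0.0702
grasp_force: 0.0
```

```bash
python3 - <<'E'
from h import *
s=cap('side','side4');Q=world(s);T=world(cap('top','top4'))
for A in(Q,T):
    for lo,hi in((.095,.12),(.06,.08)):
        m=(A[...,0]>.5)&(A[...,0]<.62)&(A[...,1]<.0)&(A[...,1]>-.09)&(A[...,2]>lo)&(A[...,2]<hi)
        p=A[m]; 
        if len(p): print(lo,len(p),p.mean(0).round(4),np.percentile(p,[2,98],axis=0).round(4).tolist())
cv2.imwrite('pics/s4.png',cv2.resize(s['pixels'][150:250,190:300,::-1],None,fx=6,fy=6,interpolation=cv2.INTER_CUBIC))
E
python3 st.py
```

```text
0.095 64 [ 0.5636 -0.0418  0.1057] [[0.5523, -0.0617, 0.0965], [0.5747, -0.0313, 0.1115]]
0.06 49 [ 0.5618 -0.0374  0.0701] [[0.5515, -0.0489, 0.0601], [0.5732, -0.0307, 0.0799]]
14.15 [ 0.4722 -0.0513  0.2308] toolyang 93.11 [1.07 0.41 0.23] [-0.   -0.01 -0.06] 0.0699 0.0
```

View pics/s4.png

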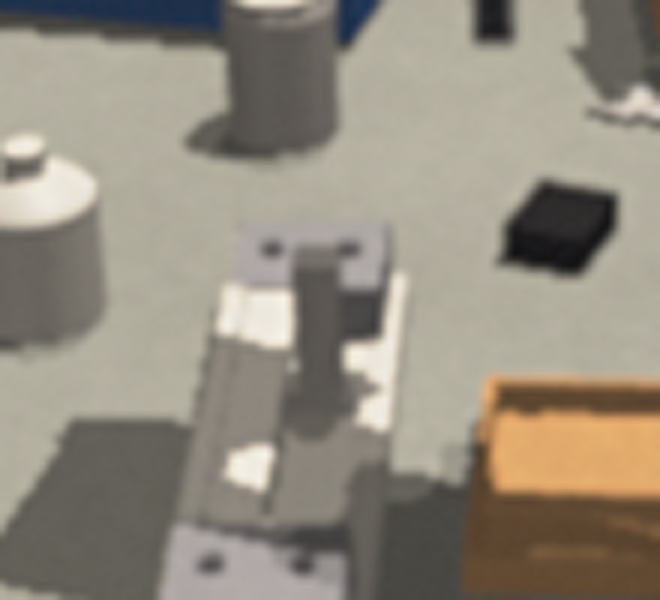

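The stop stands upright in the rail, with its top at z ≈ 0.110–0.111, which matches fully home. The gripper is well clear, so I'm handing in.

```bash
python3 -c "
from h import *
print(env.hand_in())"
```

```text
the job is handed in; nothing more can be done
None
```

The tray stop's tooth dropped into the hidden slot about 44 mm to the right of the rail's middle, and I let it go standing upright with the arm clear. The job was handed in at about 14 s; the hand-in returned no verdict.

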